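# Push a squeezed lemon half through the sprung flap of the food-waste board

### The job

Clear the squeezed lemon half off the prep board into the waste pail, without picking it up or pinching it: gently push the sprung steel flap open with one finger and, while that finger holds it open, push the lemon half over the board's edge with the other finger so that it drops in; do not shove the wet half against the closed flap. Then draw back so that the flap springs shut by itself, and leave the teaspoon on the board and everything round it alone.

Things in the scene. Friction and masses are not known exactly. Their poses are not given: they have to be found in the camera images.
- station: Fixed prep board on a waste box, 280 (x) x 190 (y) mm, hollow below. Origin: on the worktop under the lip's middle; z up. x = 0 to 150 mm: flat brown board, top at z = 105. x = -130 to 0: a hood with side rails 35 mm wide, rising from the lip to z = 150 at its front (-x) end; in it an opening 120 mm wide (y) holds the steel flap. Its -x end faces roughly the robot's left.
- lip (a point): Middle of the lip, the straight edge where the flat board ends (station x = 0, y = 0, z = 105 mm) and over which the half is pushed, towards station -x. Axes as the station's.
- pail (a point): Middle of the floor of the pail under the board and hood (station x = 0, y = 0, z = 12 mm). The pail reaches 110 mm to -x, 130 mm to +x, 75 mm to each side.
- flap (a joint): Flap angle: 0 shut, 1.15 rad at its stop. Steel plate 108 (x) x 114 (y) x 4 mm in the hood's slope, 0.33 rad from level; hinge at its upper front edge (station x = -108, z = 141 mm), free edge just past the lip. A finger just above the board, moved from the lip towards -x, swings it in and down. Spring: 0.8 N at the free edge start it, 2.5 N hold 0.8 rad. The half does not open it by its weight.
- flap_edge (a point): Middle of the flap's free edge, on its top face; moves with the flap. Three thin dark ribs beside it.
- lemon_half: Squeezed lemon half, yellow dome lying cut face down on the flat board, its centre 45 to 95 mm behind the lip at the start: 50 mm across, 29 mm high, 40 g, rigid. Origin: centre of the cut face (underside). It slides and does not roll, and drops in once its centre is well past the lip with the flap held open.
- teaspoon: Steel teaspoon, 130 x 26 x 11 mm, lying on the board along its far edge (station y about 73 mm). Origin: centre of its underside. Leave it alone.
- mug: White mug, 80 x 113 x 91 mm, right of the board on the worktop; origin at the centre of its underside. Leave it alone.
- lemon: Whole yellow lemon, 78 x 55 x 56 mm, on the worktop left of the board; origin at its underside. Leave it alone.
- honey: Honey jar, 58 x 62 x 99 mm, right of the board; origin at the centre of its underside. Leave it alone.
- garlic: Garlic bulb, 60 x 60 x 59 mm, left of the board; origin at its underside. Leave it alone.

How it is judged:
By the outcome, as a careful person would: the job done as asked, in the order asked, and still so for the second after the job is handed in, with the robot touching nothing.
It also fails if it takes over 35 s, if anything falls off the work surface, if the arm or the gripper's body presses on something with over 40 N, if the wrist force passes 120 N, or if a joint passes its speed limit or range.

### The arm

A 6-joint arm with a two-finger parallel gripper is mounted at the origin on a cart in front of the work surface, level with it; the furniture and walls round the work are solid. World frame = base frame: x ahead of the robot, y to its left, z up, the work surface at z = 0. Lengths are in mm, angles in rad, forces in N, time in s.
With the tool pointing down it reaches from about 350 to 875 mm from the base axis. Payload 4.2 kg.
Tool frame: the origin (TCP) lies between the finger pads; the fingertips stand 25 mm ahead of it and the grasp point (between the pads) lies 6 mm ahead of it; z points along the fingers, y is the line along which they close (so a half turn about z gives the same grasp; the last joint's range is limited). The gripper opens to 85 mm and grips with 20 to 120 N. Pads are 22 mm wide; open, the fingers measure 114 mm over their backs; the gripper's body (76 mm by 85 mm) begins 54 mm behind the grasp point. The pads swing forward as they close: fully open they stand 13 mm farther back than shut.
Start: joints at [1.404, 0.385, 0.008, 0, -1.194, -0.259], TCP at [258.122, 569.185, 218.612] pointing down, gripper open.
Joint ranges: [-3.14, 3.14], [-1.21, 2.06], [-1.07, 1.41], [-3.16, 2.05], [-2.99, -0.16], [-3.1, 3.1]. Speed limits (rad/s): [2.79, 2.79, 3.14, 3.14, 3.14, 3.14].

### API

Orientations are given as a unit quaternion [x, y, z, w].
In Python, from bench import arm gives the robot as it stands.
- The arm moves only by the shell command python3 -m pendant 'ROWS'. ROWS is JSON, a list of rows, each a list of 7 numbers: the shift along the tool's x, y, z in m, then the turn, a rotation vector about the tool's x, y, z in degrees, then the finger opening in m, from 0 to 0.0854. In form: [[x, y, z, wx, wy, wz, fingers], ...]. A call has 1 to 12 rows; each row shifts and turns the commanded pose from where the row before left it, along the tool's axes as they then stand; what a row does not reach is not made up. A row lasts 1/10 s, in which the tool goes at most 50 mm and 8.59 degrees, less where a joint would pass 70% of its speed; a pose out of reach is approached as far as the arm can. A call is refused whole if a number of a shift passes 0.05 or a number of a turn 8.59, either way. A call with a gripper value outside its range is refused whole. The fingers move at their own pace and stop on an object; the grip force is fixed at half the most. Time passes only in rows, so rows that do not move let the fingers close. It gives the time, the measured TCP pose, the force, the opening and the grip force at its end, in the units of the state.
- arm.read_state(): the state, without advancing time (a new reading comes with each control period).
- arm.get_image(name): name is "side" or "top"; returns a dict with "image" (384x512x3 uint8, red, green, blue), "fx", "fy", "cx", "cy" (pixels), "xyz" and "rotation" of the camera in the world. Camera axes: x right, y down, z forward; pixel columns grow to the right and rows downward; lengths in mm; the calibration is good to about 2 mm. A picture is of the moment at which its call begins. There is no depth.
- arm.job_done(): hands the job in; it is judged then, once.
The state is a dict: "clock": time; "joints": joint angles; "joint_vel": joint speeds; "joint_efforts": joint torques, N m; "position": TCP position; "ee_rot": TCP orientation; "contact_force": force on the tool from outside, world axes, zero at the start; "wrist_torque": the same for the moment, N m; "gripper_width": finger opening in mm; "grasp_force": force on a finger pad.
Only numpy, scipy, OpenCV 4.12 (cv2) and the standard library are available. Lean on these libraries where they do the work, as an engineer would, in place of code of your own. Each camera call takes 0.05 s, during which the arm holds its last target. There are 200 camera calls.

## Working session

There is one attempt and no reset: what is moved stays moved. The work goes in short steps, Python scripts to look and compute and a shell command to move; the robot and the scene stay as the last step left them, time stands still between calls to the robot, and variables do not carry over. Pictures are saved under pics/ and viewed, at most 10 in all, crops included, and the job is handed in when it is done.

```bash
mkdir -p pics; python3 - <<'E'
from bench import arm
import cv2,json
s=arm.read_state();print(s)
for n in("top","side"):
    d=arm.get_image(n);cv2.imwrite(f"pics/{n}0.png",d["image"][:,:,::-1])
    print(n,{k:(v.tolist() if hasattr(v,'tolist') else v) for k,v in d.items() if k!="image"})
E
```

```text
{'clock': 0.0, 'joints': array([ 1.40362089e+00,  3.85556348e-01,  6.63738094e-03, -5.14154363e-04,
       -1.19399969e+00, -2.58585235e-01]), 'joint_vel': array([-1.20953265e-04,  8.62071363e-04,  1.21862724e-03,  1.42079752e-03,
       -9.45406713e-05,  3.08584080e-04]), 'joint_efforts': array([-2.48035767e-04, -3.92290378e+01,  1.88395035e+01,  4.18627068e+00,
       -4.69672916e-03, -8.60453362e-07]), 'position': array([257.86940309, 568.65396179, 217.52401301]), 'ee_rot': array([ 9.77405803e-01, -2.11368666e-01, -1.90209229e-04,  1.07097166e-03]), 'contact_force': array([ 0.06373202, -0.88848693, -0.48028677]), 'wrist_torque': array([ 0.02574602, -0.00286922, -0.0368597 ]), 'grasp_force': 0.0, 'gripper_width': 85.5436989280241}
top {'fx': 379.4813714488024, 'fy': 379.4813714488024, 'cx': 262.321124737754, 'cy': 192.25104388541052, 'xyz': [347.3779863147267, 36.280988490933396, 1189.749611643375], 'rotation': [0.7058422323969434, -0.7017853773126025, 0.0645286226112149, -0.07155476237824544]}
side {'fx': 368.50013927037105, 'fy': 368.50013927037105, 'cx': 254.88615249928358, 'cy': 189.7349594639168, 'xyz': [131.74580838678162, 279.739351831197, 945.6542990995648], 'rotation': [-0.46802503662586076, 0.8451923487347034, -0.22368900007651102, 0.12870776968174014]}
```

View pics/top0.png

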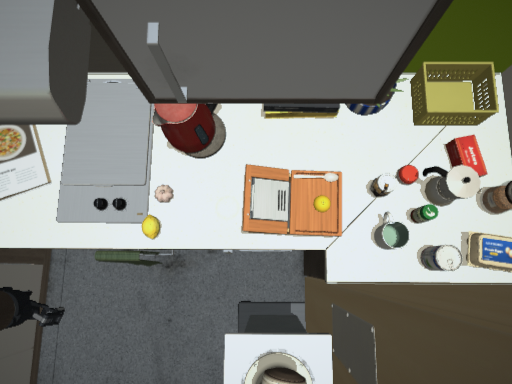

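View pics/side0.png

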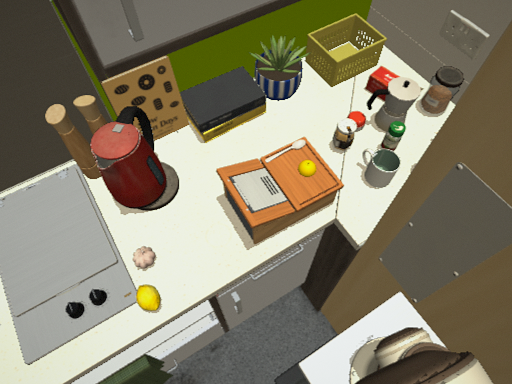

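```bash
python3 - <<'E'
import cv2,numpy as np
t=cv2.imread("pics/top0.png")[155:245,235:350];s=cv2.imread("pics/side0.png")[130:250,210:350]
a=cv2.resize(t,None,fx=5,fy=5,interpolation=cv2.INTER_CUBIC);cv2.imwrite("pics/tz.png",a)
a=cv2.resize(s,None,fx=5,fy=5,interpolation=cv2.INTER_CUBIC);cv2.imwrite("pics/sz.png",a)
E
```

```text
(no output)
```

View pics/tz.png

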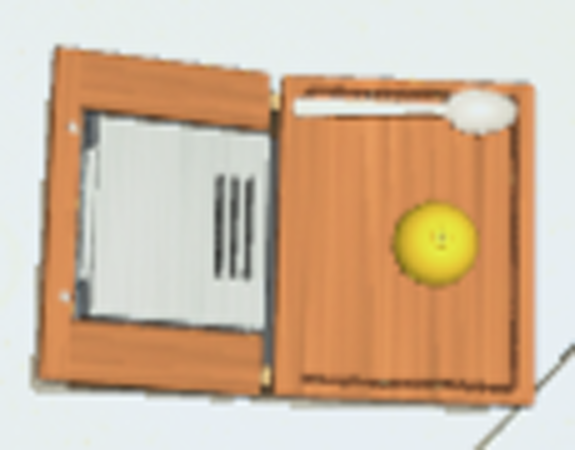

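View pics/sz.png

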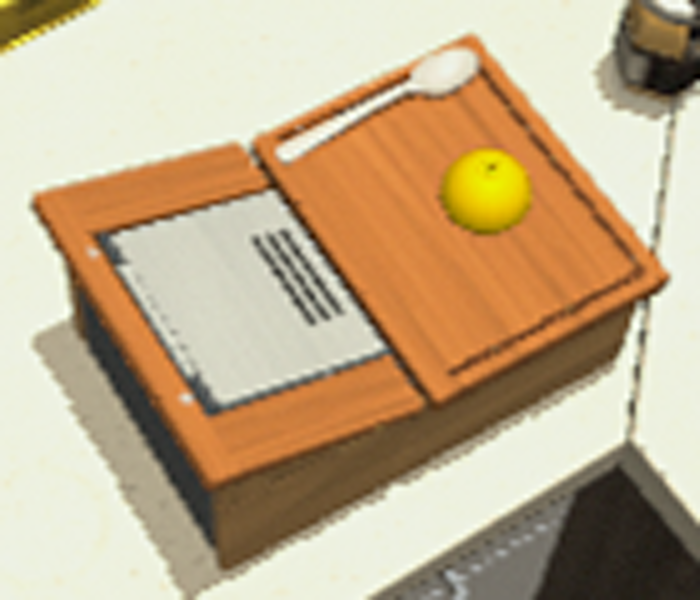

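```bash
cat > h.py <<'E'
import numpy as np,cv2
from scipy.spatial.transform import Rotation as R
from scipy.optimize import least_squares
CAM={'top':(379.48137,262.32112,192.25104,[347.378,36.281,1189.7496],[0.7058422323969434,-0.7017853773126025,0.0645286226112149,-0.07155476237824544]),
'side':(368.50014,254.88615,189.73496,[131.7458,279.73935,945.6543],[-0.46802503662586076,0.8451923487347034,-0.22368900007651102,0.12870776968174014])}
def proj(n,P):
    f,cx,cy,t,q=CAM[n];p=R.from_quat(q).inv().apply(np.atleast_2d(P)-t)
    return np.c_[cx+f*p[:,0]/p[:,2],cy+f*p[:,1]/p[:,2]]
def st2w(v,P):
    return R.from_euler('z',v[2]).apply(np.atleast_2d(P))+[v[0],v[1],0]
def yellow(n,img,roi):
    h=cv2.cvtColor(img,cv2.COLOR_BGR2HSV);m=cv2.inRange(h,(22,150,80),(35,255,255))
    k=np.zeros_like(m);k[roi]=m[roi];c=max(cv2.findContours(k,0,1)[0],key=cv2.contourArea)
    x,y,w,hh=cv2.boundingRect(c);return np.array([x+w/2-.5,y+hh/2-.5]),(w,hh)
a,e=np.meshgrid(np.linspace(0,6.28,40),np.linspace(0,1.57,10))
DOME=np.c_[(25*np.cos(a)*np.cos(e)).ravel(),(25*np.sin(a)*np.cos(e)).ravel(),(29*np.sin(e)).ravel()]
def domec(n,xy,z=105):
    q=proj(n,DOME+[xy[0],xy[1],z]);return (q.max(0)+q.min(0))/2,q.max(0)-q.min(0)
E
python3 - <<'E'
from h import *
P=np.array([[150,95,105],[150,-95,105],[0,95,105],[0,-95,105],[-130,95,150],[-130,-95,150]])
T=np.array([[535,85],[532,403],[283,77],[275,395],[57,46],[37,388]])/5+[235,155]-.4
S=np.array([[475,37],[665,282],[255,138],[437,402],[35,200],[213,485]])/5+[210,130]-.4
f=lambda v:np.r_[(proj('top',st2w(v,P))-T).ravel(),(proj('side',st2w(v,P))-S).ravel()]
r=least_squares(f,[450,30,-1.57],loss='soft_l1');v=r.x;print(v,f(v).reshape(-1,2).round(1).tolist())
np.save('st.npy',v)
L=[]
for n,roi in(('top',np.s_[155:245,290:350]),('side',np.s_[150:190,290:330])):
    c,w=yellow(n,cv2.imread(f"pics/{n}0.png"),roi)
    g=least_squares(lambda x:domec(n,x)[0]-c,[450,0]).x
    print(n,c,w,domec(n,g)[1],g,R.from_euler('z',-v[2]).apply([*(g-v[:2]),0]))
    L.append(g)
E
```

```text
[531.81489564 -31.88041103  -1.60629114] [[0.2, 0.2], [0.6, 1.5], [-0.5, -0.2], [-0.8, 0.9], [-0.2, 0.3], [0.3, -1.0], [-0.1, -1.2], [2.0, -0.9], [-1.2, 0.3], [-0.0, 0.5], [-0.7, -1.3], [0.2, 0.1]]
top [321.5 203.5] (16, 16) [17.46642558 17.23954954] [ 526.54814587 -123.26250816] [91.51144089 -2.02052322  0.        ]
side [306.5 168. ] (18, 17) [18.56983513 17.53351889] [ 526.48668367 -123.09235481] [91.34357585 -2.087985    0.        ]
```

The station fit holds to about 1 px and both cameras put the lemon half at station (91.4, -2). Next I align the tool's y axis with station x, so the fingers straddle the half.

```bash
cat >> h.py <<'E'
def report():
    from bench import arm
    v=np.load('st.npy');s=arm.read_state();r=R.from_quat(s['ee_rot'])
    p=s['position'];i=R.from_euler('z',-v[2])
    print('t',round(float(s['clock']),2),'station TCP',i.apply(p-[v[0],v[1],0]).round(1),'F st',i.apply(s['contact_force']).round(1))
    print('tool axes in st (cols)',(i*r).as_matrix().round(3).tolist())
    for g in([85,-2,p[2]],): print('to goal in tool',r.inv().apply(st2w(v,g)[0]-p).round(1))
E
python3 -m pendant '[[0,0,0,0,0,-7.5,0.0854],[0,0,0,0,0,-7.5,0.0854],[0,0,0,0,0,-7.4,0.0854],[0,0,0,0,0,0,0.0854]]'; python3 -c "
from h import *;report()"
```

```text
clock: 0.5
position: [258.0, 568.9, 218.0]
ee_rot: [1.0, -0.018, -0.0, 0.001]
contact_force: [-0.3, 0.3, 0.6]
gripper_width: 85.4
grasp_force: 0.0
t 0.5 station TCP [-590.7 -295.   218. ] F st [-0.3 -0.3  0.6]
tool axes in st (cols) [[-0.0, 1.0, 0.001], [1.0, 0.0, -0.0], [-0.0, 0.001, -1.0]]
to goal in tool [2.927e+02 6.758e+02 6.000e-01]
```

```bash
python3 -m pendant '[[0.0172,0.0398,0,0,0,0,0.0854],[0.0172,0.0398,0,0,0,0,0.0854],[0.0172,0.0398,0,0,0,0,0.0854],[0.0172,0.0398,0,0,0,0,0.0854],[0.0172,0.0398,0,0,0,0,0.0854],[0.0172,0.0398,0,0,0,0,0.0854],[0.0172,0.0398,0,0,0,0,0.0854],[0.0172,0.0398,0,0,0,0,0.0854],[0.0172,0.0398,0,0,0,0,0.0854]]' && python3 -m pendant '[[0.0172,0.0398,0,0,0,0,0.0854],[0.0172,0.0398,0,0,0,0,0.0854],[0.0172,0.0398,0,0,0,0,0.0854],[0.0172,0.0398,0,0,0,0,0.0854],[0.0172,0.0398,0,0,0,0,0.0854],[0.0172,0.0398,0,0,0,0,0.0854],[0.0172,0.0398,0,0,0,0,0.0854],[0,0,0,0,0,0,0.0854],[0,0,0,0,0,0,0.0854]]'; python3 -c "
from h import *;report()"
```

```text
clock: 1.4
position: [400.5, 204.1, 218.7]
ee_rot: [1.0, -0.019, 0.0, -0.0]
contact_force: [1.7, 1.6, 0.0]
gripper_width: 85.4
grasp_force: 0.0
clock: 2.3
position: [510.7, -77.8, 218.0]
ee_rot: [1.0, -0.02, -0.001, -0.0]
contact_force: [0.2, 0.2, 0.0]
gripper_width: 85.7
grasp_force: 0.0
t 2.3 station TCP [ 46.6 -19.5 218. ] F st [-0.2  0.2  0. ]
tool axes in st (cols) [[0.004, 1.0, -0.0], [1.0, -0.004, -0.001], [-0.001, -0.0, -1.0]]
to goal in tool [17.6 38.3 -0. ]
```

```bash
python3 -m pendant '[[0.0176,0.0384,0,0,0,0,0.0854],[0,0,0.02,0,0,0,0.0854],[0,0,0.02,0,0,0,0.0854],[0,0,0.015,0,0,0,0.0854],[0,0,0,0,0,0,0.0854],[0,0,0,0,0,0,0.0854]]'; python3 - <<'E'
from h import *;report()
from bench import arm
o=[]
for n,b in(("top",(150,250,235,350)),("side",(100,230,230,370))):
    i=arm.get_image(n)["image"][:,:,::-1];o.append(cv2.resize(i[b[0]:b[1],b[2]:b[3]],(390,360),interpolation=2))
cv2.imwrite("pics/a1.png",np.hstack(o))
E
```

```text
clock: 2.9
position: [527.4, -114.9, 164.1]
ee_rot: [1.0, -0.017, 0.0, 0.0]
contact_force: [-0.5, -0.3, 0.5]
gripper_width: 85.5
grasp_force: 0.0
t 2.9 station TCP [ 83.1  -1.5 164.1] F st [ 0.4 -0.5  0.5]
tool axes in st (cols) [[-0.002, 1.0, 0.0], [1.0, 0.002, 0.0], [0.0, 0.0, -1.0]]
to goal in tool [-0.5  1.9  0. ]
```

View pics/a1.png

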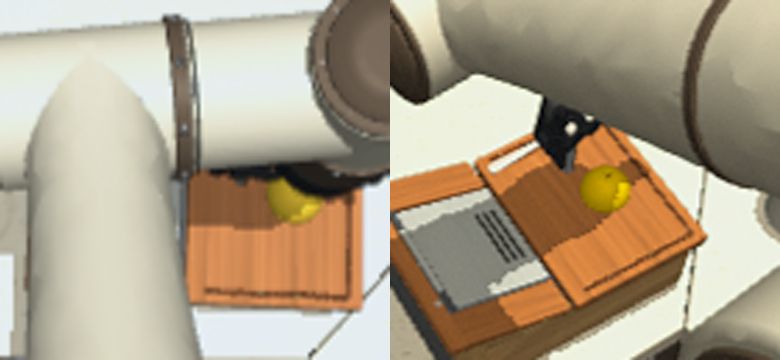

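```bash
python3 - <<'E'
from h import *
v=np.load('st.npy')
for z in(139,145,152):
  for x in(26,33,40): print(x,z,proj('side',st2w(v,[x,-2,z])).round(1))
E
python3 -m pendant '[[0,0.002,0.012,0,0,0,0.0854],[0,0,0.008,0,0,0,0.0854],[0,0,0,0,0,0,0.0854]]'
```

```text
26 139 [[286.9 172.4]]
33 139 [[289.2 171.2]]
40 139 [[291.5 170.1]]
26 145 [[287.1 171.1]]
33 145 [[289.4 170. ]]
40 145 [[291.6 168.8]]
26 152 [[287.3 169.6]]
33 152 [[289.6 168.5]]
40 152 [[291.9 167.3]]
clock: 3.3
position: [525.9, -117.8, 141.9]
ee_rot: [1.0, -0.018, -0.002, -0.0]
contact_force: [0.1, 0.3, 0.2]
gripper_width: 85.4
grasp_force: 0.0
```

```bash
python3 - <<'E'
from h import *;report()
from bench import arm
i=np.ascontiguousarray(arm.get_image("side")["image"][:,:,::-1]);cv2.imwrite("pics/full2.png",i)
cv2.imwrite("pics/a2.png",cv2.resize(i[130:205,255:345],None,fx=8,fy=8,interpolation=2))
E
```

```text
t 3.3 station TCP [ 86.1  -2.8 141.9] F st [-0.4  0.1  0.2]
tool axes in st (cols) [[-0.0, 1.0, -0.0], [1.0, 0.0, -0.003], [-0.003, -0.0, -1.0]]
to goal in tool [ 0.8 -1.1 -0. ]
```

View pics/a2.png

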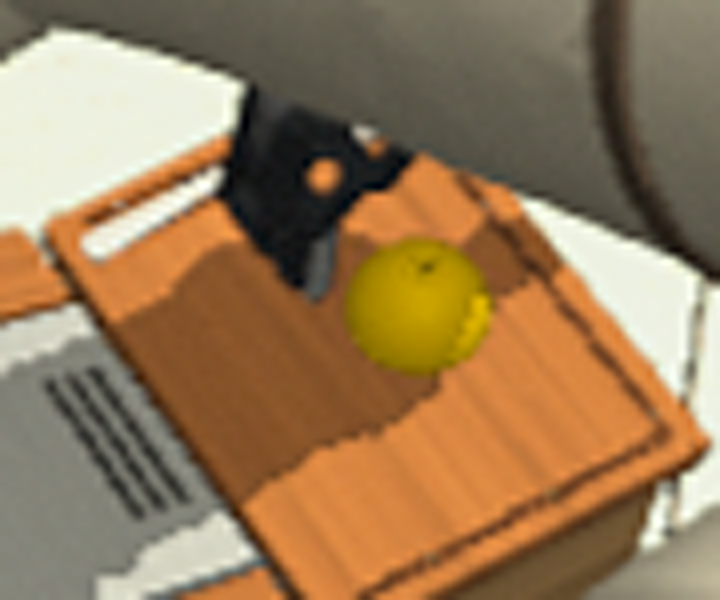

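```bash
python3 - <<'E'
from h import *
v=np.load('st.npy')
for z in(117,124,130):
  for P in([43.6,-13.8],[43.6,8.2],[30,-13.8],[30,8.2]): print(P,z,((proj('side',st2w(v,[*P,z]))-[255,130])*8+4).round(0))
E
```

```text
[43.6, -13.8] 117 [[319. 382.]]
[43.6, 8.2] 117 [[283. 334.]]
[30, -13.8] 117 [[284. 400.]]
[30, 8.2] 117 [[249. 351.]]
[43.6, -13.8] 124 [[321. 371.]]
[43.6, 8.2] 124 [[285. 322.]]
[30, -13.8] 124 [[286. 389.]]
[30, 8.2] 124 [[250. 340.]]
[43.6, -13.8] 130 [[322. 361.]]
[43.6, 8.2] 130 [[286. 313.]]
[30, -13.8] 130 [[287. 379.]]
[30, 8.2] 130 [[251. 330.]]
```

```bash
cat >> h.py <<'E'
def overlay(name):
    from bench import arm
    s=arm.read_state();r=R.from_quat(s['ee_rot']);p=s['position'];o=[]
    for n,b in(("top",(165,235,280,355)),("side",(130,200,260,335))):
        i=arm.get_image(n)["image"][:,:,::-1];i=np.ascontiguousarray(i);cv2.imwrite(f"pics/raw_{n}_{name}",i)
        z=cv2.resize(i[b[0]:b[1],b[2]:b[3]],None,fx=5.3,fy=5.3,interpolation=2)
        def box(x,y,zz,c):
            Q=np.array([[a,bb,d] for a in x for bb in y for d in zz])
            q=((proj(n,r.apply(Q)+p)-[b[2],b[0]]+.5)*5.3).round().astype(int)
            for k in range(8):
                for m in(1,2,4):
                    if not k&m: cv2.line(z,tuple(map(int,q[k])),tuple(map(int,q[k|m])),c,1)
        box((-11,11),(-57,-42.5),(-20,20),(255,0,0));box((-11,11),(42.5,57),(-20,20),(255,0,255));box((-38,38),(-42,42),(-90,-48),(0,255,0))
        o.append(z)
    cv2.imwrite("pics/"+name,np.hstack(o))
E
python3 -c "
from h import *;overlay('a3.png')"
```

```text
(no output)
```

View pics/a3.png

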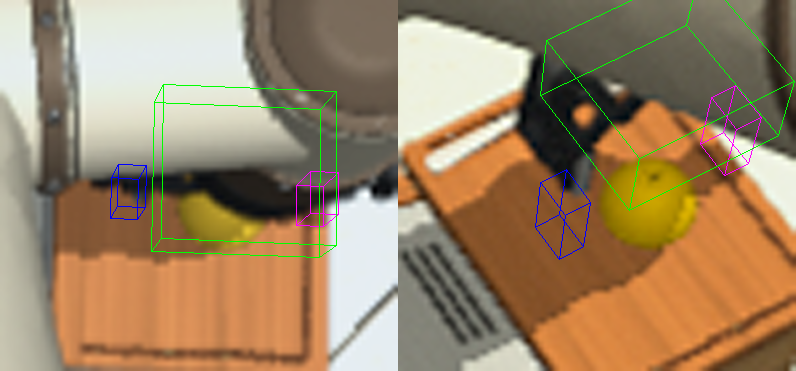

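```bash
python3 - <<'E'
from h import *
p=np.array([257.9,568.7,217.5]);r=R.from_quat([.977405803,-.211368666,-.00019,.00107])
for Q in([0,0,0],[0,0,25],[0,50,10],[0,-50,10],[0,0,-48],[0,0,-150]): print(Q,proj('top',r.apply(Q)+p).round(1),((proj('top',r.apply(Q)+p)-[0,270]+.5)*6).round(0))
t=cv2.imread("pics/top0.png");cv2.imwrite("pics/t3.png",cv2.resize(t[270:350,0:110],None,fx=6,fy=6,interpolation=2))
E
```

```text
[0, 0, 0] [[ 51.4 301.6]] [[311. 192.]]
[0, 0, 25] [[ 56.9 300.7]] [[344. 187.]]
[0, 50, 10] [[ 70.8 309.9]] [[428. 243.]]
[0, -50, 10] [[ 36.6 292.6]] [[223. 138.]]
[0, 0, -48] [[ 40.1 303.4]] [[244. 203.]]
[0, 0, -150] [[ 11.6 308. ]] [[ 72. 231.]]
```

View pics/t3.png

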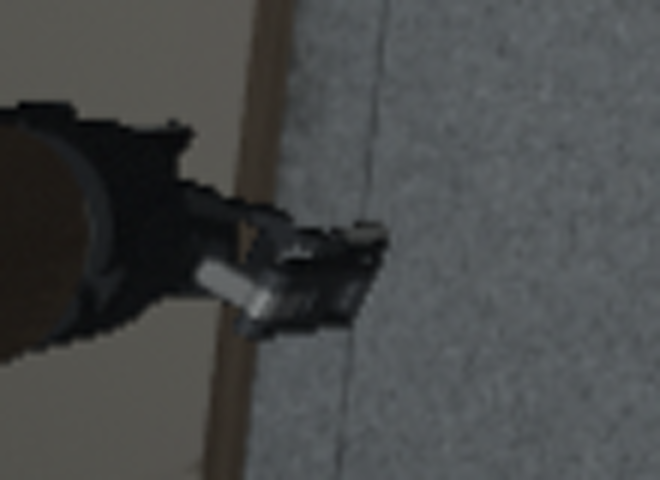

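```bash
python3 -m pendant '[[0,0,0.005,0,0,0,0.0854],[0,0,0.005,0,0,0,0.0854],[0,0,0.004,0,0,0,0.0854],[0,0,0,0,0,0,0.0854],[0,0,0,0,0,0,0.0854]]'; python3 - <<'E'
from h import *;report();overlay('a4.png')
E
```

```text
clock: 3.95
position: [527.1, -117.8, 129.5]
ee_rot: [1.0, -0.017, -0.0, 0.0]
contact_force: [0.1, 0.3, -0.2]
gripper_width: 85.0
grasp_force: 0.0
t 3.95 station TCP [ 86.1  -1.6 129.5] F st [-0.3  0.1 -0.2]
tool axes in st (cols) [[-0.001, 1.0, 0.0], [1.0, 0.001, -0.0], [-0.0, 0.0, -1.0]]
to goal in tool [-0.4 -1.1 -0. ]
```

View pics/a4.png

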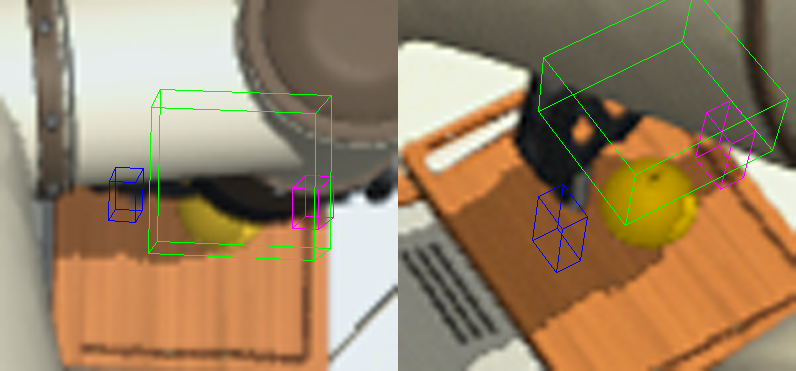

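```bash
python3 -m pendant '[[0,0,0.003,0,0,0,0.0854],[0,0,0.002,0,0,0,0.0854],[0,0,0,0,0,0,0.0854]]';python3 -m pendant '[[0,0,0.003,0,0,0,0.0854],[0,0,0,0,0,0,0.0854]]'; python3 -m pendant '[[0,0,0.003,0,0,0,0.0854],[0,0,0,0,0,0,0.0854]]'
```

```text
clock: 4.35
position: [526.9, -117.8, 124.2]
ee_rot: [1.0, -0.017, -0.0, -0.0]
contact_force: [0.8, -0.9, 0.3]
gripper_width: 85.3
grasp_force: 0.0
clock: 4.55
position: [526.9, -117.8, 121.2]
ee_rot: [1.0, -0.017, -0.0, -0.0]
contact_force: [-0.4, 0.1, -0.2]
gripper_width: 85.1
grasp_force: 0.0
clock: 4.75
position: [526.9, -117.8, 118.2]
ee_rot: [1.0, -0.017, -0.0, -0.0]
contact_force: [1.2, 0.2, 0.2]
gripper_width: 85.4
grasp_force: 0.0
```

```bash
for i in 1; do python3 -m pendant '[[0,0,0.002,0,0,0,0.0854],[0,0,0,0,0,0,0.0854]]'; done; python3 -m pendant '[[0,0,0.002,0,0,0,0.0854],[0,0,0,0,0,0,0.0854]]' | grep -E "pos|contact"
```

```text
clock: 4.95
position: [527.0, -117.8, 116.3]
ee_rot: [1.0, -0.017, -0.0, -0.0]
contact_force: [0.9, 1.0, 1.0]
gripper_width: 85.6
grasp_force: 0.0
position: [527.0, -117.8, 114.3]
contact_force: [-0.6, -0.3, -0.3]
```

```bash
cat >> h.py <<'E'
def tips(tag):
    from bench import arm
    v=np.load('st.npy')
    for n,b in(("side",(130,200,270,303)),("top",(165,235,285,345))):
        i=np.ascontiguousarray(arm.get_image(n)["image"][:,:,::-1]);cv2.imwrite(f"pics/raw_{n}_{tag}.png",i)
        g=i[b[0]:b[1],b[2]:b[3]].astype(int);m=(g.max(2)<75)&(g.max(2)-g.min(2)<25)
        y,x=np.nonzero(m)
        if n=="side":
            for r in range(y.max()-6,y.max()+1): print(r+b[0],(x[y==r]+b[2]).tolist())
        c,w=yellow(n,i,np.s_[165:245,305:350] if n=='top' else np.s_[150:190,290:330]); print(n,'lemon',c,w)
E
python3 -c "
from h import *;tips('b1')
for z in (105,110,115,120,125,130):print(z,[(x,y,proj('side',st2w(np.load('st.npy'),[x,y,z])).round(1).tolist()) for x in(43,) for y in (-12,0,12)])"
python3 -m pendant '[[0,0,0.002,0,0,0,0.0854],[0,0,0,0,0,0,0.0854]]' | grep -E "pos|contact";  python3 -m pendant '[[0,0,0.002,0,0,0,0.0854],[0,0,0,0,0,0,0.0854]]' | grep -E "pos|contact"
```

```text
188 [271, 275]
189 [272, 275, 276]
190 [276]
191 [270, 273, 277]
192 [271, 274]
193 [271, 272]
194 [272]
side lemon [306.5 168. ] (18, 17)
top lemon [320.5 207. ] (14, 9)
105 [(43, -12, [[293.4, 179.3]]), (43, 0, [[291.0, 176.0]]), (43, 12, [[288.6, 172.7]])]
110 [(43, -12, [[293.6, 178.3]]), (43, 0, [[291.2, 175.0]]), (43, 12, [[288.7, 171.7]])]
115 [(43, -12, [[293.8, 177.3]]), (43, 0, [[291.3, 174.0]]), (43, 12, [[288.9, 170.7]])]
120 [(43, -12, [[293.9, 176.3]]), (43, 0, [[291.5, 173.0]]), (43, 12, [[289.0, 169.7]])]
125 [(43, -12, [[294.1, 175.3]]), (43, 0, [[291.6, 172.0]]), (43, 12, [[289.2, 168.7]])]
130 [(43, -12, [[294.2, 174.3]]), (43, 0, [[291.7, 170.9]]), (43, 12, [[289.3, 167.6]])]
position: [527.0, -117.8, 112.3]
contact_force: [-0.3, -0.0, -0.6]
position: [526.9, -117.8, 110.3]
contact_force: [-0.3, -1.0, -0.6]
```

```bash
for k in 1; do python3 -m pendant '[[0,0,0.002,0,0,0,0.0854],[0,0,0,0,0,0,0.0854]]' | grep -E "pos|contact"; done; python3 - <<'E'
from bench import arm
import numpy as np
i=arm.get_image("side")["image"].astype(int)
print("cols 282..299, value = R-B (orange board ~>50), rows 160..182")
for r in range(158,184): print(r,' '.join(f"{a:4d}" for a in (i[r,282:300,0]-i[r,282:300,2])))
E
```

```text
position: [527.0, -117.8, 108.3]
contact_force: [-0.1, 0.8, -0.1]
cols 282..299, value = R-B (orange board ~>50), rows 160..182
158   37   -8   -2    0   -2   -4   -2   -4   -3   -3    6   81   96   53   -7   -2   -2   -3
159   16   -8   -2   -2   -2   -3    0   -2   -4   -9   71   99  104   65    5   -4   -1   -1
160   -2   -5    0   -3   -3   -4   -2   -5   -3  -10   48   87   89   49    0   -4   -2   -6
161   -9   -4   -5   -1   -2   -4    0    0    0   -1    6   60   59   17   -5   -3   -4    7
162   -9   -2    0   -4   -3    4   -3   -3   -4   -1   -5   15   16    1   -3   -9   27   73
163   12   -7   -3   -3   -1   -5    3   -3    1    0   -1   -3   -4   -3   -5   28   76  106
164   64   16   -3   -4   -1   -3   -3   -2   -1   -1    2   -3   -3  -13   26   74   95  124
165   97   58   -8   -4   -3   -3    2   -1   -3   -5    3   -3   -1   11   69   92  102  138
166   98   81   34   -6    0   -3   -4   -2    0   -5   -6   -1    1   14   75   93  109  140
167   96   96   70   17   -5   -3   -3    0   -5   -1   -2   -1    2    8   78   93  116  146
168   97   98   95   66   15   -
[... 771 characters left out ...]
96   97   94   90   93   96   97   96   94
177   93   97   93   96   96   99   97   93   96   96   96   95   92   95   93   95   98   95
178   92   93   94   94   96   96  100   96   94   95   96   94   93   90   90   95   96   99
179   91   93   94   96   93   96   98   96   96   95   98   97   98   93   88   94   94   95
180   93   93   96   95   95   94   97   98   95   97   96   95   97   98   91   91   92   93
181   94   90   89   92   96   94   98   98   97   96   95   95   93   95   93   93   89   91
182   91   92   93   92   94   93   93   95   98   99   95   93   95   94   94   94   90   90
183   93   95   94   88   93   93   95   95   96   99   94   95   93   95   96   97   91   87
```

```bash
python3 -m pendant '[[0,0,0.002,0,0,0,0.0854],[0,0,0,0,0,0,0.0854]]' | grep -E "pos|contact"; python3 -m pendant '[[0,0,0.002,0,0,0,0.0854],[0,0,0,0,0,0,0.0854]]' | grep -E "pos|contact"; python3 -m pendant '[[0,0,0.002,0,0,0,0.0854],[0,0,0,0,0,0,0.0854]]' | grep -E "pos|contact"
```

```text
position: [526.9, -117.8, 106.3]
contact_force: [0.6, -0.8, 1.3]
position: [527.0, -117.8, 104.3]
contact_force: [0.4, 0.4, 0.3]
position: [527.0, -117.8, 102.3]
contact_force: [-0.1, -0.0, 0.0]
```

```bash
python3 -m pendant '[[0,0,0.002,0,0,0,0.0854],[0,0,0,0,0,0,0.0854]]' | grep -E "pos|contact"; python3 -m pendant '[[0,0,0.002,0,0,0,0.0854],[0,0,0,0,0,0,0.0854]]' | grep -E "pos|contact"; python3 - <<'E'
from bench import arm
from h import *
i=arm.get_image("side")["image"].astype(int)
for r in range(168,182): print(r,' '.join(f"{a:4d}" for a in (i[r,282:300,0]-i[r,282:300,2])))
j=np.ascontiguousarray(arm.get_image("side")["image"][:,:,::-1]);print(yellow('side',j,np.s_[150:190,290:330]))
E
```

```text
position: [527.0, -117.8, 100.3]
contact_force: [0.4, 0.3, -0.3]
position: [527.0, -117.8, 98.4]
contact_force: [-0.1, -0.2, -0.7]
168   95   62   17   -6   -4   -2   -1   -3    1   -1   -1   -6   -2   45   90   95  126  146
169   99   95   55    2   -2   -4   -1   -4    2   -1   -2    1    0   45   92   95  126  141
170   97   99   95   53   -9   -3   -6   -2    1   -5    3    4    0   45   92   95  111  135
171   99  100   98   81   41    2   -6   -2   -1    0    4    5   -1   64   95   96  100  132
172   96  101   98   95   94   63   20   -7   -2    0    3    5    9   76   97   96   94  126
173   94   99   99   97   99   96   64   21   -3    0    4    3   10   83   98   94   92   95
174   94   94  101   99   94   97   95   56  -11   -2    4    1   18   85   99   94   93   97
175   94   92   96   96   99   96   97   67   24    3   -1   -2   34   89   97   96   95   96
176   94   95   97   96   99   97   95   92   91   69   44   59   85   97   95   98   96   93
177   95   95   95   97   99   96   95   96   97   96   89   94   94   92   94   96   97   95
178   93   93   96   94   97   95   99   95   96   97   98   98   93   91   89   94   96   95
179   92   94   94   95   93   96   98   97   96   94   95   95   95   93   90   92   94   99
180   93   93   94   95   93   95   96  100   98   93   95   98   96   94   91   89   92   94
181   93   91   91   94   94   94   93   95   98   96   94   93   95   96   94   92   91   91
(array([306.5, 168. ]), (18, 17))
```

```bash
python3 -m pendant '[[0,0,0.003,0,0,0,0.0854],[0,0,0,0,0,0,0.0854]]' | grep -E "pos|contact"; python3 -m pendant '[[0,0,0.003,0,0,0,0.0854],[0,0,0,0,0,0,0.0854]]' | grep -E "pos|contact"; python3 -m pendant '[[0,0,0.002,0,0,0,0.0854],[0,0,0,0,0,0,0.0854]]' | grep -E "pos|contact"; python3 - <<'E'
from bench import arm
from h import *
i=arm.get_image("side")["image"].astype(int)
for r in range(172,184): print(r,' '.join(f"{a:4d}" for a in (i[r,282:300,0]-i[r,282:300,2])))
E
```

```text
position: [526.8, -117.8, 95.2]
contact_force: [0.2, -0.7, -0.6]
position: [526.8, -117.8, 92.1]
contact_force: [-0.3, -0.3, 0.2]
position: [527.0, -117.8, 90.3]
contact_force: [0.0, -1.1, -0.2]
172   96  101   98   51  -10   -8    0   -1   -5    2    4    5    8   77   96   94   94  129
173   94   98  102   79   65   34   -8   -5   -4   -2    5    5   11   83  101   92   96   95
174   95   95  100   94   96   63   18   -6   -3    1    4    3   17   86  102   95   95   95
175   95   93   96   97   99   93   63   20   -7    1    3    1   41   90   98   95   94   96
176   92   95   96   96  100   99   95   55   -9   -3    2    0   40   88   97   99   95   95
177   92   93   94   94  102  100   97   79   66   26   -3   16   71   92   91   95  100   95
178   93   94   92   93   95   99   98   94   95   71   67   83   91   93   91   95  101  103
179   93   94   95   95   94   97  100   99   96   94   96   99   98   96   93   95   75   44
180   92   92   93   94   94   93   95  101   96   96   95   96   96   96   97   73   41   26
181   93   93   92   92   93   96   93   98  101   95   94   94   96   97   79   41   23   22
182   92   92   91   91   95   96   95   97   98   99   96   94   96   79   40   24   22   23
183   94   93   95   90   92   95   97   94   95   97   96   96   99   51   22   20   22   23
```

```bash
python3 -m pendant '[[0,0,0.003,0,0,0,0.0854],[0,0,0,0,0,0,0.0854]]' | grep -E "pos|contact"; python3 -m pendant '[[0,0,0.002,0,0,0,0.0854],[0,0,0,0,0,0,0.0854]]' | grep -E "pos|contact"; python3 -m pendant '[[0,0,0.001,0,0,0,0.0854],[0,0,0,0,0,0,0.0854]]' | grep -E "pos|contact"
```

```text
position: [526.9, -117.8, 87.2]
contact_force: [-1.4, 0.4, -0.1]
position: [527.0, -117.8, 85.3]
contact_force: [-0.0, -0.3, -0.6]
position: [527.1, -117.8, 84.5]
contact_force: [0.7, 0.7, 0.4]
```

```bash
python3 -m pendant '[[0,0,0.001,0,0,0,0.0854],[0,0,0,0,0,0,0.0854]]' | grep -E "pos|contact"; python3 - <<'E'
from bench import arm
from h import *
i=arm.get_image("side")["image"].astype(int)
for r in range(174,184): print(r,' '.join(f"{a:4d}" for a in (i[r,282:300,0]-i[r,282:300,2])))
E
```

```text
position: [527.1, -117.8, 83.5]
contact_force: [-0.4, -0.3, 0.3]
174   96   96   96   64   23    4   -6   -3   -3    0    5    4   20   88  105   80   41   32
175   97   92   96   97   94   57    4   -2   -3    0    3    1   42   93   81   42   29   29
176   91   95   95  101  102   81   37   -6   -7   -1    4    3   33   38   36   29   29   31
177   93   96   96   96  101  100   65   12   -7    1    5    9   22   26   26   26   27   29
178   93   93   93   94   94   99   96   74   50   17    9   19   24   26   26   28   27   27
179   92   92   94   94   91   94  101   96   93   62   28   22   25   24   25   24   26   26
180   92   93   94   95   93   96   96   99  103   64   27   22   22   21   22   23   26   24
181   94   92   91   92   95   91   95   99   92   43   21   20   23   21   20   22   21   22
182   94   92   92   91   92   94   96  102   66   29   17   21   21   20   19   22   18   19
183   93   93   94   91   93   94   98   89   40   17   19   20   20   19   21   20   20   20
```

```bash
python3 -m pendant '[[0,0,0.001,0,0,0,0.0854],[0,0,0,0,0,0,0.0854]]' | grep -E "pos|contact";python3 -m pendant '[[0,0,0.001,0,0,0,0.0854],[0,0,0,0,0,0,0.0854]]' | grep -E "pos|contact"
```

```text
position: [527.1, -117.8, 82.5]
contact_force: [-0.1, 0.1, -0.1]
position: [527.0, -117.8, 81.5]
contact_force: [0.1, 0.1, 0.8]
```

```bash
python3 -m pendant '[[0,0,0.001,0,0,0,0.0854],[0,0,0,0,0,0,0.0854]]' | grep -E "pos|contact"; python3 - <<'E'
from h import *
overlay('a5.png');report()
E
```

```text
position: [527.0, -117.8, 80.5]
contact_force: [-0.3, 0.1, -1.1]
t 9.2 station TCP [86.  -1.6 80.6] F st [-0.1 -0.5 -0.6]
tool axes in st (cols) [[-0.001, 1.0, 0.0], [1.0, 0.001, -0.0], [-0.0, 0.0, -1.0]]
to goal in tool [-0.4 -1.   0. ]
```

View pics/a5.png

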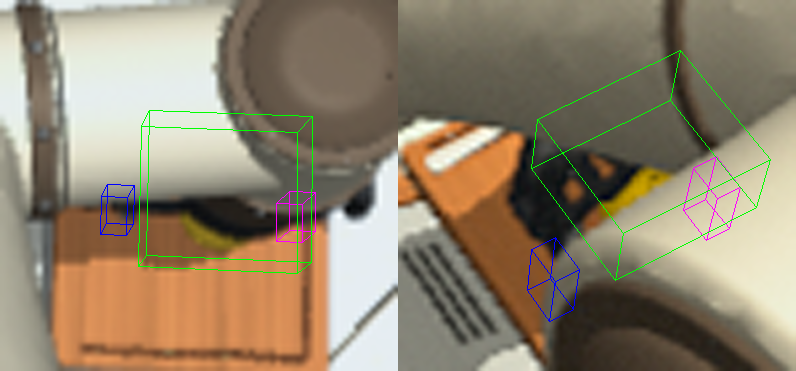

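```bash
for k in 1; do python3 -m pendant '[[0,0,0.002,0,0,0,0.0854],[0,0,0,0,0,0,0.0854]]' | grep -E "pos|contact"; done;  python3 -m pendant '[[0,0,0.002,0,0,0,0.0854],[0,0,0,0,0,0,0.0854]]' | grep -E "pos|contact"
```

```text
position: [527.5, -117.8, 79.2]
contact_force: [-1.2, 0.4, 4.1]
position: [527.6, -117.8, 79.1]
contact_force: [-4.7, 1.4, 15.7]
```

```bash
python3 -m pendant '[[0,0,-0.004,0,0,0,0.0854],[0,0,-0.003,0,0,0,0.0854],[0,0,0,0,0,0,0.0854]]' | grep -E "pos|contact"; python3 -m pendant '[[0,-0.004,0,0,0,0,0.0854],[0,-0.006,0,0,0,0,0.0854],[0,-0.006,0,0,0,0,0.0854],[0,-0.006,0,0,0,0,0.0854],[0,-0.006,0,0,0,0,0.0854],[0,0,0,0,0,0,0.0854]]'; python3 - <<'E'
from h import *
from bench import arm
report()
i=np.ascontiguousarray(arm.get_image("top")["image"][:,:,::-1]);cv2.imwrite("pics/m1.png",i);print(yellow('top',i,np.s_[165:245,280:350]))
E
```

```text
position: [527.3, -117.8, 83.7]
contact_force: [-0.8, 0.3, 0.2]
clock: 10.5
position: [528.3, -89.0, 83.6]
ee_rot: [1.0, -0.017, 0.0, -0.0]
contact_force: [-0.5, 0.6, 0.3]
gripper_width: 84.9
grasp_force: 0.0
t 10.5 station TCP [57.2 -1.5 83.6] F st [-0.6 -0.5  0.3]
tool axes in st (cols) [[-0.002, 1.0, -0.0], [1.0, 0.002, 0.0], [0.0, -0.0, -1.0]]
to goal in tool [-0.5 27.8 -0. ]
(array([316. , 209.5]), (13, 4))
```

```bash
cat >> h.py <<'E'
def look(tag):
    from bench import arm
    report()
    i=np.ascontiguousarray(arm.get_image("top")["image"][:,:,::-1]);cv2.imwrite(f"pics/{tag}.png",i);print(yellow('top',i,np.s_[165:245,250:350]))
E
python3 -m pendant '[[0,-0.005,0,0,0,0,0.0854],[0,-0.005,0,0,0,0,0.0854],[0,-0.005,0,0,0,0,0.0854],[0,-0.005,0,0,0,0,0.0854],[0,0,0,0,0,0,0.0854]]'| grep -E "pos|contact";python3 -m pendant '[[0,-0.005,0,0,0,0,0.0854],[0,-0.005,0,0,0,0,0.0854],[0,-0.005,0,0,0,0,0.0854],[0,-0.005,0,0,0,0,0.0854],[0,0,0,0,0,0,0.0854]]'| grep -E "pos|contact"; python3 -c "
from h import *;look('m2')"
```

```text
position: [529.0, -69.2, 83.8]
contact_force: [-0.3, 0.1, 1.1]
position: [529.7, -49.1, 83.7]
contact_force: [-0.1, 1.0, 0.9]
t 11.55 station TCP [17.3 -1.5 83.7] F st [-1.  -0.2  0.9]
tool axes in st (cols) [[-0.001, 1.0, -0.0], [1.0, 0.001, 0.0], [0.0, -0.0, -1.0]]
to goal in tool [-0.6 67.7 -0. ]
(array([303. , 208.5]), (13, 6))
```

```bash
python3 - <<'E'
from h import *
from bench import arm
a=cv2.imread('pics/top0.png').astype(int);b=cv2.imread('pics/m2.png').astype(int)
for r in(200,204,208,211,214,216):
    for n,i in(('0',a),('2',b)): print(r,n,' '.join(f"{x}" for x in i[r,248:296,:].mean(1).astype(int)))
d=arm.get_image('side')["image"][:,:,::-1].astype(int);cv2.imwrite('pics/sm2.png',d);s=cv2.imread('pics/side0.png').astype(int)
for r in(185,192,200,206):
    for n,i in(('s0',s),('s2',d)): print(r,n,' '.join(f"{x}" for x in i[r,228:296,:].mean(1).astype(int)))
E
```

```text
200 0 146 144 127 151 222 186 215 216 216 219 220 219 219 219 219 219 218 218 216 217 216 218 216 213 215 215 215 212 212 197 82 123 198 94 150 200 82 146 212 201 129 94 87 145 146 144 145 145
200 2 161 148 136 139 170 220 210 115 84 83 83 101 143 87 176 205 204 202 201 199 198 196 194 193 191 189 187 186 185 182 179 176 173 170 168 166 164 159 155 153 151 147 143 140 135 131 126 122
204 0 149 150 128 158 222 182 216 216 217 220 220 220 219 219 220 220 218 219 216 217 216 217 216 214 215 214 214 213 214 199 79 122 196 71 144 199 90 179 214 199 106 95 91 149 145 144 145 144
204 2 149 143 136 128 124 138 197 181 76 74 74 73 97 151 85 168 165 163 156 154 153 150 147 142 138 134 131 126 121 112 109 107 98 100 103 57 81 79 79 61 67 39 17 18 22 25 28 30
208 0 151 152 149 180 205 167 218 218 219 219 220 220 218 219 220 218 218 219 215 216 216 218 216 214 215 214 215 213 214 197 67 150 196 84 180 189 84 179 214 199 102 97 97 151 146 144 145 142
208 2 162 159 139 130 122 116 124 142 117 59 81 108 63 66 65 83 116 125 133 133 134 134 133 133 133 132 131 132 122 53 88 121 51 105 92 62 132 132 13
[... 2704 characters left out ...]
 202 202 202 209 172 109 88 90 64 58 118 144 144 139 136 134
206 s0 163 163 167 129 68 50 48 52 50 59 74 97 124 137 141 140 141 143 122 82 74 88 143 196 211 208 209 209 208 209 210 208 208 210 210 211 218 220 194 146 123 114 91 83 107 121 128 132 133 131 134 132 131 132 131 132 132 130 126 125 125 126 128 112 74 58 105 138
206 s2 163 164 166 128 69 48 53 52 50 54 61 74 82 86 85 87 88 87 81 69 59 56 87 120 126 124 127 128 128 127 125 125 123 119 168 204 208 203 208 208 199 177 138 115 128 125 120 126 130 131 131 132 131 131 130 133 132 130 129 124 126 127 129 112 74 56 105 138[ WARN:0@1.514] global loadsave.cpp:1063 imwrite_ Unsupported depth image for selected encoder is fallbacked to CV_8U.
```

```bash
python3 -m pendant '[[0,-0.005,0,0,0,0,0.0854],[0,-0.005,0,0,0,0,0.0854],[0,-0.005,0,0,0,0,0.0854],[0,-0.005,0,0,0,0,0.0854],[0,0,0,0,0,0,0.0854]]'| grep -E "pos|contact";python3 -m pendant '[[0,-0.005,0,0,0,0,0.0854],[0,-0.005,0,0,0,0,0.0854],[0,-0.005,0,0,0,0,0.0854],[0,-0.005,0,0,0,0,0.0854],[0,0,0,0,0,0,0.0854]]'| grep -E "pos|contact"; python3 -c "
from h import *;look('m3')
a=cv2.imread('pics/m3.png').astype(int)
for r in (208,211,214):print(r,a[r,248:296].mean(1).astype(int).tolist())"
```

```text
position: [530.2, -29.2, 83.6]
contact_force: [-0.6, -1.0, 2.0]
position: [530.8, -9.4, 83.6]
contact_force: [-0.0, -2.6, 2.5]
t 12.65 station TCP [-22.4  -1.8  83.6] F st [2.6 0.  2.5]
tool axes in st (cols) [[-0.001, 1.0, 0.0], [1.0, 0.001, -0.0], [-0.0, 0.0, -1.0]]
to goal in tool [ -0.3 107.4   0. ]
(array([287. , 208.5]), (11, 6))
208 [137, 132, 125, 119, 115, 107, 109, 110, 109, 122, 122, 122, 122, 121, 121, 120, 119, 121, 121, 119, 120, 119, 118, 110, 53, 72, 72, 77, 94, 67, 115, 91, 80, 52, 51, 54, 53, 57, 67, 82, 114, 163, 163, 158, 134, 144, 146, 143]
211 [95, 90, 67, 61, 82, 102, 121, 122, 122, 121, 121, 122, 122, 121, 121, 120, 119, 121, 120, 119, 120, 119, 118, 113, 81, 98, 81, 84, 69, 72, 118, 112, 100, 100, 100, 97, 84, 98, 109, 109, 112, 100, 91, 152, 146, 144, 146, 140]
214 [124, 74, 71, 61, 67, 98, 121, 120, 122, 121, 121, 121, 125, 138, 125, 138, 139, 140, 147, 182, 181, 181, 180, 176, 139, 138, 140, 140, 149, 183, 173, 126, 131, 160, 121, 121, 130, 158, 99, 99, 99, 99, 105, 152, 146, 144, 145, 139]
```

```bash
python3 -m pendant '[[0,-0.004,0,0,0,0,0.0854],[0,-0.004,0,0,0,0,0.0854],[0,-0.004,0,0,0,0,0.0854],[0,0,0,0,0,0,0.0854]]'| grep -E "pos|contact"; python3 -c "
from h import *;look('m4')
from bench import arm
i=np.ascontiguousarray(arm.get_image('side')['image'][:,:,::-1]);cv2.imwrite('pics/s4.png',i)
m=cv2.inRange(cv2.cvtColor(i,cv2.COLOR_BGR2HSV),(22,150,60),(35,255,255))[140:215,220:340];y,x=np.nonzero(m);print(len(y),x.mean()+220 if len(x) else 0,y.mean()+140 if len(x) else 0)
a=cv2.imread('pics/m4.png').astype(int)
for r in (208,211,214):print(r,a[r,248:296].mean(1).astype(int).tolist())"
```

```text
position: [530.6, 1.4, 83.4]
contact_force: [-0.4, -7.3, 2.4]
t 13.1 station TCP [-33.2  -2.4  83.4] F st [ 7.3 -0.1  2.4]
tool axes in st (cols) [[-0.001, 1.0, 0.002], [1.0, 0.001, -0.002], [-0.002, 0.002, -1.0]]
to goal in tool [  0.3 118.2   0.2]
(array([281.5, 210.5]), (6, 6))
3 276.6666666666667 203.0
208 [121, 113, 110, 122, 116, 91, 110, 111, 112, 110, 111, 111, 110, 109, 109, 110, 108, 110, 108, 104, 82, 64, 68, 81, 60, 113, 128, 133, 127, 94, 93, 93, 90, 97, 98, 74, 79, 92, 100, 99, 100, 97, 98, 151, 146, 144, 147, 143]
211 [95, 90, 67, 63, 80, 94, 110, 111, 111, 110, 110, 110, 111, 109, 108, 110, 109, 109, 108, 103, 72, 73, 58, 80, 52, 114, 138, 159, 158, 158, 157, 151, 148, 161, 117, 123, 167, 158, 100, 100, 100, 98, 98, 152, 147, 144, 146, 141]
214 [125, 75, 70, 61, 65, 90, 110, 111, 111, 113, 124, 113, 134, 155, 125, 133, 161, 161, 154, 124, 125, 124, 126, 126, 126, 118, 84, 95, 91, 95, 112, 124, 168, 168, 168, 168, 168, 158, 99, 100, 100, 99, 105, 152, 147, 144, 145, 139]
```

```bash
python3 -m pendant '[[0,-0.003,0,0,0,0,0.0854],[0,-0.003,0,0,0,0,0.0854],[0,0,0,0,0,0,0.0854]]'| grep -E "pos|contact|width"; cat >> h.py <<'E'
def yel():
    from bench import arm
    for n,b in(('top',(165,235,250,345)),('side',(140,215,220,340))):
        i=np.ascontiguousarray(arm.get_image(n)['image'][:,:,::-1]);h=cv2.cvtColor(i,cv2.COLOR_BGR2HSV)
        cv2.imwrite(f'pics/y_{n}.png',i)
        m=cv2.inRange(h,(22,150,40),(35,255,255))[b[0]:b[1],b[2]:b[3]];y,x=np.nonzero(m)
        print(n,len(y),(x.min()+b[2],x.max()+b[2],y.min()+b[0],y.max()+b[0]) if len(x) else '')
E
python3 -c "
from h import *;report();yel()"
```

```text
position: [530.1, 6.4, 82.9]
contact_force: [0.2, -10.4, 0.3]
gripper_width: 85.4
t 13.5 station TCP [-38.2  -3.   82.9] F st [10.4  0.6  0.3]
tool axes in st (cols) [[0.0, 1.0, 0.003], [1.0, 0.0, -0.004], [-0.004, 0.003, -1.0]]
to goal in tool [  1.  123.2   0.3]
top 2 (np.int64(282), np.int64(286), np.int64(214), np.int64(214))
side 10 (np.int64(262), np.int64(267), np.int64(201), np.int64(207))
```

```bash
python3 -m pendant '[[0,0,0,0,0,0,0.0854],[0,0,0,0,0,0,0.0854],[0,0,0,0,0,0,0.0854]]'| grep -E "pos|contact|width"; python3 -c "
from h import *;report();yel()
v=np.load('st.npy')
for P in ([-20,-2,105],[-20,-27,105],[-45,-20,105],[-20,-2,30],[-20,-40,20],[-50,-2,30],[0,-2,105],[0,-60,105]):print(P,proj('side',st2w(v,P)).round(0),proj('top',st2w(v,P)).round(0))
i=cv2.imread('pics/y_side.png');print(i[198:210,256:276].astype(int).tolist()[3]);h=cv2.cvtColor(i,cv2.COLOR_BGR2HSV)
for r in range(188,212):print(r,' '.join('%d/%d'%(a,b) for a,b in h[r,256:284,[0,2]].T) if 0 else ' '.join('%3d'%a for a in i[r,252:284,2].astype(int)-i[r,252:284,0]))"
```

```text
position: [530.1, 6.2, 83.0]
contact_force: [0.1, -10.4, -0.2]
gripper_width: 85.5
t 13.9 station TCP [-38.   -3.1  83. ] F st [10.4  0.5 -0.2]
tool axes in st (cols) [[0.0, 1.0, 0.003], [1.0, -0.0, -0.004], [-0.004, 0.003, -1.0]]
to goal in tool [  1.1 123.    0.3]
top 10 (np.int64(276), np.int64(287), np.int64(209), np.int64(212))
side 32 (np.int64(264), np.int64(276), np.int64(201), np.int64(206))
[-20, -2, 105] [[271. 187.]] [[283. 202.]]
[-20, -27, 105] [[276. 194.]] [[283. 211.]]
[-45, -20, 105] [[267. 196.]] [[274. 208.]]
[-20, -2, 30] [[271. 200.]] [[282. 206.]]
[-20, -40, 20] [[277. 212.]] [[281. 219.]]
[-50, -2, 30] [[261. 205.]] [[272. 206.]]
[0, -2, 105] [[278. 183.]] [[290. 202.]]
[0, -60, 105] [[290. 200.]] [[289. 222.]]
[[39, 43, 43], [44, 50, 49], [79, 84, 83], [90, 94, 93], [89, 93, 93], [86, 92, 92], [88, 90, 89], [58, 90, 99], [17, 114, 142], [38, 126, 152], [73, 109, 120], [82, 97, 100], [72, 84, 88], [65, 74, 78], [71, 81, 86], [70, 83, 86], [71, 84, 88], [72, 85, 89], [72, 87, 91], [74, 88, 92]]
188  23  20  21  22  23  21  22  21  22  20  22  22  21  21  22  20
[... 2400 characters left out ...]
 135 140 146 146 145 142 146 140 138 133
207   8   7   8   6   5   7   7   6   3   5   3   2  -1  -3  -8  16  41 101 137 135 139 143 147 144 143 143 142 143 140 138 138 139
208   8   6   8   7   6   7   6   6   3   1  -2  -4  15  33  85 124 129 136 147 147 144 142 144 142 142 139 136 136 134 134 136 136
209   3   7   7   7   6   5   3   4  -2  21  33  86 124 129 140 148 147 146 145 142 139 136 135 137 138 136 136 136 136 136 137 142
210  -1   1   8   7   6   4  11  30  83 123 130 136 147 146 145 143 142 140 136 134 137 134 133 134 135 137 136 140 142 141 145 147
211  -4   0   3  11  27  73 109 122 136 144 146 145 143 143 141 135 136 135 135 135 136 138 137 138 139 141 143 143 148 144 143 146
```

```bash
python3 -m pendant '[[0,0.006,0,0,0,0,0.0854],[0,0.008,0,0,0,0,0.0854],[0,0.01,0,0,0,0,0.0854],[0,0.01,0,0,0,0,0.0854],[0,0.01,0,0,0,0,0.0854],[0,0.01,0,0,0,0,0.0854],[0,0.01,0,0,0,0,0.0854],[0,0.01,0,0,0,0,0.0854],[0,0.01,0,0,0,0,0.0854],[0,0.01,0,0,0,0,0.0854],[0,0.01,0,0,0,0,0.0854],[0,0,0,0,0,0,0.0854]]'| grep -E "pos|contact"; python3 -c "
from h import *;report();yel()
a=cv2.imread('pics/y_top.png').astype(int)
for r in (208,211,214):print(r,a[r,248:296].mean(1).astype(int).tolist())"
```

```text
position: [527.6, -97.0, 83.4]
contact_force: [-0.2, 0.1, 0.2]
t 15.2 station TCP [65.2 -1.9 83.4] F st [-0.1 -0.2  0.2]
tool axes in st (cols) [[0.001, 1.0, 0.0], [1.0, -0.001, -0.0], [-0.0, 0.0, -1.0]]
to goal in tool [-0.1 19.8  0. ]
top 0 
side 2 (np.int64(276), np.int64(279), np.int64(203), np.int64(204))
208 [176, 179, 181, 182, 184, 186, 188, 189, 189, 189, 188, 187, 187, 185, 184, 182, 181, 178, 176, 174, 171, 167, 162, 157, 153, 144, 125, 116, 131, 106, 45, 99, 122, 52, 112, 118, 51, 111, 134, 136, 148, 155, 89, 92, 90, 88, 89, 87]
211 [177, 179, 182, 184, 184, 186, 187, 189, 189, 189, 188, 188, 187, 187, 185, 184, 182, 180, 177, 175, 170, 168, 165, 160, 154, 147, 137, 125, 117, 135, 135, 134, 135, 137, 136, 133, 120, 135, 135, 142, 142, 152, 68, 93, 89, 87, 89, 86]
214 [177, 179, 182, 184, 185, 186, 187, 188, 188, 189, 188, 187, 187, 186, 185, 184, 182, 181, 179, 177, 173, 170, 167, 162, 157, 152, 144, 131, 120, 120, 135, 134, 135, 141, 159, 161, 161, 159, 160, 155, 89, 95, 82, 111, 114, 142, 143, 138]
```

```bash
python3 -m pendant '[[0,0,-0.02,0,0,0,0.0854],[0,0,-0.03,0,0,0,0.0854],[0,0,-0.04,0,0,0,0.0854],[0,0,-0.04,0,0,0,0.0854],[-0.01,-0.04,0,0,0,0,0.0854],[-0.02,-0.04,0,0,0,0,0.0854],[-0.02,-0.045,0,0,0,0,0.0854],[-0.02,-0.045,0,0,0,0,0.0854],[-0.02,-0.045,0,0,0,0,0.0854],[-0.02,-0.045,0,0,0,0,0.0854],[-0.02,-0.045,0,0,0,0,0.0854],[-0.02,-0.045,0,0,0,0,0.0854]]'| grep -E "pos|contact";python3 -m pendant '[[-0.02,-0.045,0,0,0,0,0.0854],[-0.02,-0.045,0,0,0,0,0.0854],[0,0,0,0,0,0,0.0854],[0,0,0,0,0,0,0.0854]]'; python3 -c "
from h import *;report();yel()
a=cv2.imread('pics/y_top.png').astype(int);b=cv2.imread('pics/top0.png').astype(int)
for r in (190,200,208,211,214):
  print(r,a[r,248:296].mean(1).astype(int).tolist());print(abs(a-b)[r,248:350].max(1).tolist())
c=cv2.imread('pics/y_side.png').astype(int);d=cv2.imread('pics/side0.png').astype(int)
for n,q in(('top',abs(a-b).max(2)),('side',abs(c-d).max(2))):
  k,l,s,ce=cv2.connectedComponentsWithStats((q>40).astype('uint8'));print(n,[x.tolist() for x in s[1:] if x[4]>12])"
```

```text
position: [388.8, 261.2, 214.0]
contact_force: [0.7, -0.3, -0.1]
clock: 16.9
position: [352.3, 351.6, 213.3]
ee_rot: [1.0, -0.016, -0.0, 0.0]
contact_force: [0.4, -0.4, -0.4]
gripper_width: 85.2
grasp_force: 0.0
t 16.9 station TCP [-376.9 -193.   213.3] F st [ 0.4  0.4 -0.4]
tool axes in st (cols) [[-0.004, 1.0, 0.001], [1.0, 0.004, -0.001], [-0.001, 0.001, -1.0]]
to goal in tool [1.893e+02 4.626e+02 2.000e-01]
top 0 
side 2 (np.int64(273), np.int64(279), np.int64(203), np.int64(205))
190 [151, 150, 141, 141, 204, 215, 183, 216, 216, 219, 216, 218, 220, 217, 219, 218, 219, 219, 219, 219, 218, 217, 216, 213, 213, 214, 216, 215, 214, 205, 151, 118, 204, 161, 168, 214, 193, 164, 213, 208, 172, 96, 93, 137, 147, 145, 145, 149]
[1, 3, 1, 2, 2, 3, 2, 3, 2, 2, 2, 2, 3, 2, 2, 2, 3, 3, 3, 2, 2, 2, 2, 2, 3, 2, 2, 3, 3, 2, 3, 2, 3, 3, 2, 2, 2, 2, 3, 3, 2, 1, 1, 2, 2, 2, 2, 2, 2, 2, 2, 2, 2, 2, 2, 1, 2, 2, 2, 2, 1, 2, 2, 2, 2, 2, 1, 2, 3, 2, 2, 1, 2, 3, 2, 1, 2, 2, 2, 2, 2, 2, 2, 2, 1, 2, 3, 2, 2, 1, 2, 3, 1, 2, 1, 1, 1, 2, 1, 1, 1, 2]
200 [148, 146, 129, 153, 224, 187, 218, 217, 218, 220, 221, 
[... 1934 characters left out ...]
 2, 2, 3, 2, 2, 2, 2, 3, 3, 2, 2, 3, 2, 2, 2, 2, 3, 3, 3, 2, 2, 2, 23, 2, 1, 1, 3, 2, 3, 1, 2, 2, 2, 1, 1, 2, 2, 3, 2, 2, 2, 2, 2, 2, 2, 2, 2, 3, 2, 2, 2, 2, 3, 2, 3, 2, 2, 2, 2, 2, 2, 2, 2, 2, 2, 2, 1, 2, 2, 3, 2, 1, 2, 1, 2, 1, 1, 1, 2, 1, 1, 1, 2, 1]
top [[313, 195, 17, 17, 197], [288, 200, 2, 14, 27], [49, 236, 102, 48, 1294], [138, 243, 25, 6, 113], [0, 249, 95, 135, 6749], [153, 259, 9, 3, 16], [140, 261, 14, 6, 50], [153, 264, 10, 6, 39], [224, 335, 26, 49, 891], [257, 352, 12, 19, 90], [296, 363, 7, 11, 37], [265, 368, 24, 16, 118], [262, 377, 16, 7, 62], [302, 379, 8, 5, 20]]
side [[297, 160, 19, 17, 249], [50, 208, 462, 176, 33237], [493, 252, 19, 19, 109], [145, 314, 29, 20, 196]]
```

```bash
python3 -c "
import cv2;a=cv2.imread('pics/y_top.png');print(a[198:215:3,287:291].tolist())
from bench import arm;print(arm.job_done())"
```

```text
[[[201, 208, 203], [134, 137, 133], [96, 98, 95], [67, 86, 115]], [[203, 212, 207], [149, 177, 179], [128, 168, 175], [60, 91, 125]], [[202, 212, 207], [136, 171, 176], [128, 169, 177], [68, 102, 141]], [[201, 211, 207], [134, 169, 173], [128, 169, 177], [69, 105, 146]], [[204, 213, 208], [128, 164, 168], [128, 169, 179], [72, 110, 157]], [[208, 215, 210], [71, 133, 146], [93, 129, 140], [60, 100, 153]]]
the job is handed in; nothing more can be done
None
```

The job is handed in at about 17 s: one finger held the flap open while the other pushed the lemon half over the lip into the pail, and the flap sprang shut; comparing before and after pictures shows the teaspoon and the rest of the board unmoved (the final camera check was numeric, and the fingertips stood about 50 mm higher than the reported tool height implied, which I corrected by touching the board with up to 16 N).

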